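# Set out the water-test station: each container in its tray, one cup off the nest

### The job

Set out the next water test: stand the orange-capped vial, the black-capped vial and the blue-capped dropper bottle upright, each in the small round tray of its cap's colour (in any order). Also lift only the green cup out of the grey bowl it is nested in, without lifting the bowl, and stand it upright in the large green tray; leave the bowl standing where it is.

Things in the scene. Friction and masses are not known exactly. Their poses are not given: they have to be found in the camera images.
- vial_orange_mid (a point): Screw-cap sample vial, orange cap, red-brown contents, round, 23 mm diameter, 52 mm tall, about 16 g; cap is the top 10 mm and fixed. Stands upright on the worktop at the start. Point: on its axis, half-way up (26 mm above its underside); z is up along its axis.
- vial_black_mid (a point): Screw-cap sample vial, black cap, yellow-brown contents, round, 23 mm diameter, 52 mm tall, about 16 g; cap is the top 10 mm and fixed. Stands upright on the worktop at the start. Point: on its axis, half-way up (26 mm above its underside); z is up along its axis. (Another vial, with a white cap, stands near by and is not part of the job.)
- dropper_mid (a point): Small square black dropper bottle with a round blue cap: body 29 x 29 mm and 34 mm high, cap 25 mm diameter above it, 57 mm tall in all, about 45 g. Stands upright on the worktop. Point: on its axis, half-way up (28.5 mm above its underside); x and y axes are square to the body's side faces, z up.
- cup_mid (a point): Open round green cup, 52 mm outer diameter over the upper 38 mm (the foot tapers to 44 mm), 44 mm tall, wall 2.5 mm, about 30 g. It stands loose inside the grey bowl at the start, its underside 4 mm above the worktop, so that the part from 20 to 48 mm above the worktop stands clear above the bowl's rim (which is 20 mm high), about 3 mm free all round. Point: on its axis, half-way up (22 mm above its underside); z up.
- bowl_mid (a point): Low open grey bowl, loose, about 50 g, 64 mm diameter at the rim, 20 mm high, floor 4 mm thick, standing on the worktop with the green cup nested in it. Point: on its axis, half-way up (10 mm above its underside); z up. It stays where it is.
- tray_orange: Round orange tray fixed to the worktop, flat floor of 54 mm diameter, floor 4 mm above the worktop, lip 3 mm wide and 10 mm high (6 mm above the floor), 68 mm across the foot, small flat tab at its -x edge. Origin: centre of its underside, on the worktop; z up.
- tray_black: Round black tray fixed to the worktop, flat floor of 54 mm diameter, floor 4 mm above the worktop, lip 3 mm wide and 10 mm high (6 mm above the floor), 68 mm across the foot, small flat tab at its -x edge. Origin: centre of its underside, on the worktop; z up.
- tray_blue: Round blue tray fixed to the worktop, flat floor of 54 mm diameter, floor 4 mm above the worktop, lip 3 mm wide and 10 mm high (6 mm above the floor), 68 mm across the foot, small flat tab at its -x edge. Origin: centre of its underside, on the worktop; z up.
- tray_green: Round green tray fixed to the worktop, flat floor of 76 mm diameter, floor 4 mm above the worktop, lip 3 mm wide and 10 mm high (6 mm above the floor), 90 mm across the foot, small flat tab at its -x edge. Origin: centre of its underside, on the worktop; z up. The largest of the four trays.
Mind the look-alikes: they are no part of the job. What is shaped like the part that bears dropper_mid but purple is not meant.

How it is judged:
At the end, for the whole second after the job is handed in: Orange-capped vial, black-capped vial and dropper bottle stand on the floors of the orange, black and blue trays, within 17 mm of centre; the green cup in the green tray, within 14 mm; heights within 4 mm, tilt under 0.12 rad; the bowl upright within 30 mm of its start (horizontal distance between vial_orange_mid and tray_orange below 0.017 m and z of vial_orange_mid in the frame of tray_orange between 0.026 and 0.034 m and angle between each of vial_orange_mid, vial_black_mid, dropper_mid, cup_mid, bowl_mid's own z axis and vertical below 0.12 rad and horizontal distance between vial_black_mid and tray_black below 0.017 m and z of vial_black_mid in the frame of tray_black between 0.026 and 0.034 m and horizontal distance between dropper_mid and tray_blue below 0.017 m and z of dropper_mid in the frame of tray_blue between 0.0285 and 0.0365 m and horizontal distance between cup_mid and tray_green below 0.014 m and z of cup_mid in the frame of tray_green between 0.022 and 0.03 m and distance of bowl_mid from where it was at the start of the episode below 0.03 m); the robot touches nothing.
It fails at once if the grey bowl is lifted off the worktop (by more than 15 mm) along with the cup (height (world z) of bowl_mid above 0.025 m).
It also fails if it takes over 115 s, if anything falls off the work surface, if the arm or the gripper's body presses on something with over 40 N, if the wrist force passes 120 N, or if a joint passes its speed limit or range.

### The arm

A 6-joint arm with a two-finger parallel gripper is mounted at the origin on a cart in front of the work surface, level with it; the furniture and walls round the work are solid. World frame = base frame: x ahead of the robot, y to its left, z up, the work surface at z = 0. Lengths are in m, angles in rad, forces in N, time in s.
With the tool pointing down it reaches from about 0.3 to 0.75 m from the base axis. Payload 8.5 kg.
Tool frame: the origin (TCP) lies at the very end of the fingers, on their centre line; the grasp point (between the pads) lies 19 mm behind it (manip.hold_point_z is the distance from the TCP to the grasp point, in m); z points along the fingers, y is the line along which they close (so a half turn about z gives the same grasp; the last joint's range is limited). The gripper opens to 88 mm and grips with 3 to 60 N. Pads are 18 mm wide; open, the fingers measure 123 mm over their backs; the gripper's body (75 mm by 187 mm) begins 45 mm behind the grasp point.
Start: joints at [1.112, 0.381, 1.297, -0, 1.464, -0.215], TCP at [0.133, 0.534, 0.239] pointing down, gripper open.
Joint ranges: [-3.11, 3.11], [-0.89, 2.33], [0.22, 2.48], [-1.42, 4.56], [0.17, 2.85], [-2.88, 2.88]. Speed limits (rad/s): [2.39, 2.39, 3.14, 3.14, 3.14, 3.14].

### API

Orientations are given as a unit quaternion [x, y, z, w].
In Python, from plant import manip gives the robot as it stands. The module is installed in compiled form; this text tells all that it offers.
- The arm moves only by the shell command python3 -m jog 'ROWS' [FORCE]. ROWS is a JSON object of lists of equal length, an entry for each row: "translation": the shift along the tool's x, y, z in cm, a list of three; "dr": the turn, a rotation vector about the tool's x, y, z in degrees, a list of three; "gripper": the finger opening in cm, from 0 to 8.81. A call has 1 to 5 rows; each row is the pose to reach, as a shift and turn from the pose commanded when the call began, along the tool's axes at that moment; what a row does not reach only later rows make up. A row lasts 1/8 s, in which the tool goes at most 62.5 mm and 10.7 degrees, less where a joint would pass 70% of its speed; a pose out of reach is approached as far as the arm can. A call with a gripper value outside its range is refused whole. The fingers move at their own pace and stop on an object; FORCE is the grip in N (left out, the last holds). Time passes only in rows, so rows that repeat a pose let the fingers close. It gives the time, the measured TCP pose, the force, the opening and the grip force at its end, in the units of the state.
- manip.get_obs(): the state, without advancing time (a new reading comes with each control period).
- manip.snapshot(name): name is "side" or "top"; returns the picture (384x512x3 uint8, red, green, blue); there is no depth.
- manip.camera_info(name): a dict with "fx", "fy", "cx", "cy" (pixels), "rvec" (rotation vector, rad) and "tvec" (3), from world to camera coordinates, as OpenCV has them. Camera axes: x right, y down, z forward; pixel columns grow to the right and rows downward; lengths in m; the calibration is good to about 2 mm. A picture is of the moment at which its call begins. camera_info takes no time and is no camera call.
- manip.job_done(): hands the job in; it is judged then, once.
The state is a dict: "clock": time; "joint_pos": joint angles; "dq": joint speeds; "joint_torque": joint torques, N m; "ee_pos": TCP position; "tool_rot": TCP orientation; "contact_force": force on the tool from outside, world axes, zero at the start; "torque": the same for the moment, N m; "grip_width": opening from 0.0 (shut) to 1.0 (fully open); "grip_force": force on a finger pad.
Only numpy, scipy, OpenCV 4.12 (cv2) and the standard library are available. Lean on these libraries where they do the work, as an engineer would, in place of code of your own. Each camera call takes 0.05 s, during which the arm holds its last target. There are 200 camera calls.

## Working session

There is one attempt and no reset: what is moved stays moved. The work goes in short steps, Python scripts to look and compute and a shell command to move; the robot and the scene stay as the last step left them, time stands still between calls to the robot, and variables do not carry over. Pictures are saved under pics/ and viewed, at most 14 in all, crops included, and the job is handed in when it is done.

```bash
mkdir -p pics; python3 - <<'E'
from plant import manip
import cv2
for n in("side","top"):
    cv2.imwrite(f"pics/{n}0.png",manip.snapshot(n)[:,:,::-1]); print(n,manip.camera_info(n))
o=manip.get_obs();print(o,manip.hold_point_z)
E
```

```text
side {'fx': 364.3801375818333, 'fy': 364.3801375818333, 'cx': 253.74192526029745, 'cy': 190.23084258550355, 'rvec': array([ 2.06141417, -0.34327464,  0.23299871]), 'tvec': array([-0.50995862,  0.11905159,  0.76865374])}
top {'fx': 390.40468237950415, 'fy': 390.40468237950415, 'cx': 249.73128832253713, 'cy': 191.75182521501378, 'rvec': array([ 2.18617507, -2.13658054,  0.14934815]), 'tvec': array([-0.00206662,  0.5486891 ,  0.90632055])}
{'clock': 0.1, 'joint_pos': array([ 1.11174321e+00,  3.81112051e-01,  1.29811556e+00, -3.69786631e-05,
        1.46360395e+00, -2.15308500e-01]), 'dq': array([ 0.0006225 , -0.00132491, -0.00485284,  0.00131245,  0.00016201,
        0.00189428]), 'joint_torque': array([ 3.18016915e-03, -4.38645387e+01, -2.24912542e+01,  7.13823619e-02,
        3.42036306e-02, -4.65068274e-05]), 'ee_pos': array([0.13264343, 0.53351903, 0.23823182]), 'tool_rot': array([ 1.21568841e-01,  9.92582809e-01, -5.90653426e-04, -1.87585421e-04]), 'contact_force': array([-0.76903479, -0.13284509,  0.00181393]), 'torque': array([ 0.0006516 , -0.04865495, -0.0292182 ]), 'grip_force': 0.0, 'grip_width': 1.0010718140308699} 0.0187
```

View pics/top0.png

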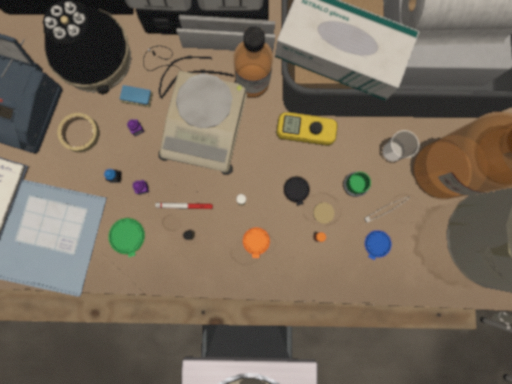

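View pics/side0.png

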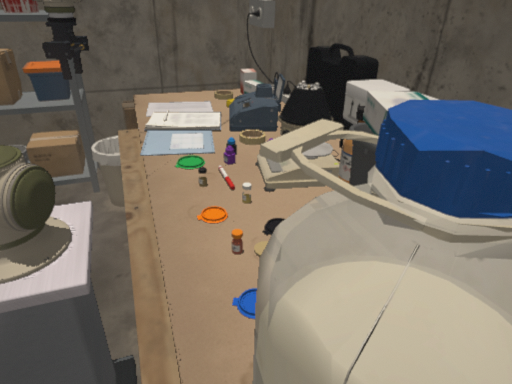

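The candidates, in top-view pixels:
- **Blue cap:** (112,175). The purple look-alikes are at (135,127) and (140,187).
- **Orange vial:** (320,237).
- **Black vial:** (188,234). The white-capped vial at (241,199) is not part of the job.
- **Green cup in bowl:** (357,183). The grey cup at (400,145) is not meant.
- **Trays:** green (126,236), orange (256,241), black (296,189), blue (377,243).

The arm hides part of the side view.

```bash
cat > h.py <<'E'
import cv2,numpy as np
from plant import manip
from scipy.spatial.transform import Rotation as R
def cam(n):
    c=manip.camera_info(n);return np.array([[c['fx'],0,c['cx']],[0,c['fy'],c['cy']],[0,0,1]]),np.array(c['rvec']),np.array(c['tvec'])
def ray(n,px,z):
    K,r,t=cam(n);M=R.from_rotvec(r).as_matrix();C=-M.T@t;d=M.T@np.linalg.inv(K)@[px[0],px[1],1];return C+d*(z-C[2])/d[2]
def proj(n,p):
    K,r,t=cam(n);return cv2.projectPoints(np.array([p],float),r,t,K,None)[0].ravel()
def crop(n,u,v,w,h,s,name):
    im=manip.snapshot(n)[v:v+h,u:u+w,::-1];cv2.imwrite(name,cv2.resize(im,None,fx=s,fy=s,interpolation=cv2.INTER_CUBIC))
E
python3 - <<'E'
from h import *
im=cv2.imread('pics/top0.png');hsv=cv2.cvtColor(im,cv2.COLOR_BGR2HSV)
rng={'or':((3,170,150),(18,255,255)),'bk':((0,0,0),(180,255,50)),'bl':((98,150,60),(122,255,255)),'gr':((60,120,50),(85,255,255)),'pu':((125,80,40),(150,255,255))}
for k,(a,b) in rng.items():
    n,l,s,c=cv2.connectedComponentsWithStats(cv2.inRange(hsv,a,b))
    for i in range(1,n):
        if 20<s[i,4]<1500 and c[i][1]>100: print(k,c[i].round(1),s[i],'z0.007',ray('top',c[i],.007)[:2].round(4),'z.05',ray('top',c[i],.052)[:2].round(4))
print(proj('top',[.133,.534,.239]),proj('top',[0,0,0]),proj('side',[.133,.534,.239]))
crop('top',80,110,320,150,2.5,'pics/c1.png')
E
```

```text
or [255.7 241.2] [243 228  26  29 558] z0.007 [ 0.4308 -0.0071] z.05 [ 0.4307 -0.0059]
or [320.4 236.5] [317 233   8   8  55] z0.007 [ 0.4455 -0.1655] z.05 [ 0.4448 -0.1569]
bk [ 41.6 110.9] [  27   75   35   78 1198] z0.007 [0.7458 0.5414] z.05 [0.731 0.517]
bk [313.4 129.5] [311 126   6   7  24] z0.007 [ 0.7152 -0.1479] z.05 [ 0.7019 -0.14  ]
bk [ 22.6 145.2] [ 20 142   6   7  29] z0.007 [0.6558 0.5806] z.05 [0.6452 0.5544]
bk [117.4 176.4] [113 171   8  11  51] z0.007 [0.5828 0.3396] z.05 [0.5756 0.3246]
bk [296.2 189.3] [285 178  24  26 428] z0.007 [ 0.561  -0.1052] z.05 [ 0.5549 -0.0994]
bk [188.1 234.6] [185 232   7   6  36] z0.007 [0.4431 0.1583] z.05 [0.4425 0.1519]
bk [209.8 333.7] [203 325  14  28 140] z0.007 [0.211  0.0972] z.05 [0.2212 0.0936]
bk [282.7 333.4] [278 327   8  19  81] z0.007 [ 0.2148 -0.0754] z.05 [ 0.2249 -0.071 ]
bl [110.1 174.6] [106 171  10   9  70] z0.007 [0.5868 0.358 ] z.05 [0.5794 0.3422]
bl [377.4 243.9] [366 232  24  26 486] z0.007 [ 0.4308 -0.3053] z.05 [ 0.4308 -0.2901]
gr [357.9 182.8] [347 173  22  20 333] z0.007 [ 0.5812 -0.2595] z.05 [ 0.5741 -0.2464]
gr [126.4 236. ] [110 219  34  37 930] z0.007 [0.4363 0.3083] z.05 [0.436  0.2948]
pu [134.  125.9] [128 120  14  14 134] z0.007 [0.7129 0.3062] z.05 [0.6996 0.2928]
pu [140.  186.6] [133 181  15  13 146] z0.007 [0.5584 0.2823] z.05 [0.5524 0.27  ]
[-54.19061337 406.34538682] [248.84107566 428.10395596] [73.29828215 74.62553648]
```

View pics/c1.png

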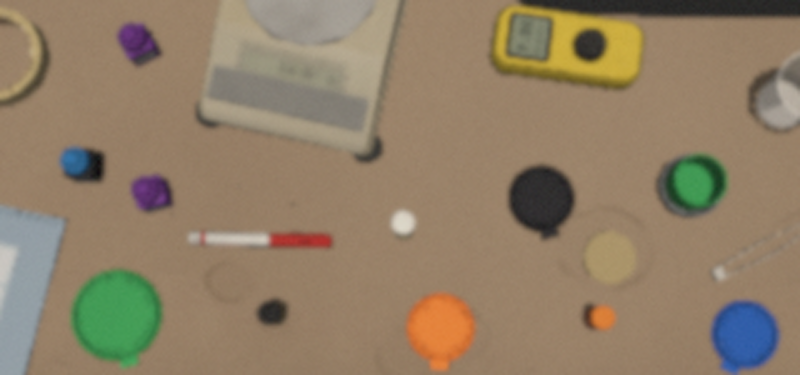

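The crop confirms the choices: blue cap with black body at crop (82,163), orange cap (602,317), black vial (272,312), cup in grey bowl (692,183), and all four trays. I'll start with the black vial.

```bash
cat > d.py <<'E'
import sys
from h import *
# remaining shift (cm, tool axes) and turn (deg) to world TCP x y z, tool y axis at yaw deg from world +y
x,y,z,yaw=map(float,sys.argv[1:5]);o=manip.get_obs();T=R.from_quat(o['tool_rot'])
G=R.from_euler('z',yaw,degrees=True)*R.from_quat([0,1,0,0])
print('shift',(T.inv().apply(np.array([x,y,z])-o['ee_pos'])*100).round(2),'turn',(T.inv()*G).as_rotvec(degrees=True).round(1),'t',round(o['clock'],2),'w',round(o['grip_width']*8.81,2))
E
python3 -m jog '{"translation":[[-39.3,-29.6,6],[-39.3,-29.6,6],[-39.3,-29.6,6],[-39.3,-29.6,6],[-39.3,-29.6,6]],"dr":[[0,0,-14],[0,0,-14],[0,0,-14],[0,0,-14],[0,0,-14]],"gripper":[5,5,5,5,5]}' 10
python3 d.py .4425 .1519 .15 0
python3 - <<'E'
from h import *
crop('top',95,155,60,45,12,'pics/dr.png')
E
```

```text
clock: 0.78
ee_pos: [0.3261, 0.295, 0.2013]
tool_rot: [-0.0, 1.0, 0.0, 0.0]
contact_force: [0.1, 0.2, 0.1]
grip_width: 0.568
grip_force: 0.0
shift [-11.62 -14.32   5.14] turn [0. 0. 0.] t 0.78 w 5.01
```

View pics/dr.png

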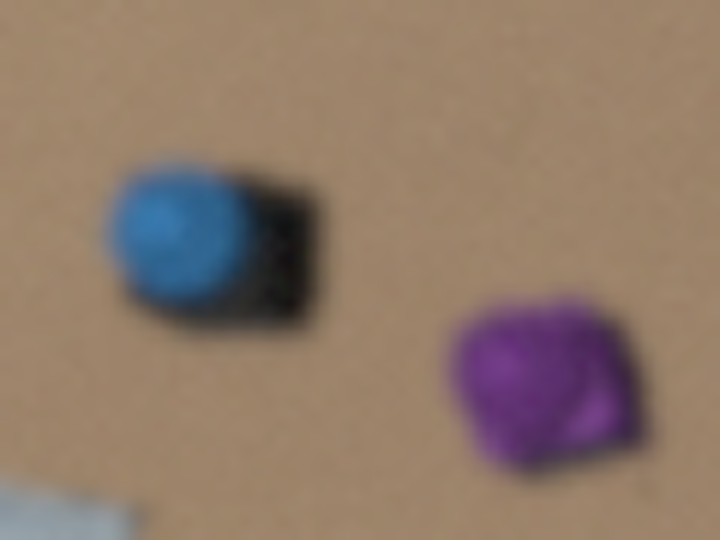

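The dropper is nearly axis-aligned, turned perhaps 6° clockwise in the image. The purple look-alike is about 6 cm away. Next I go down on the black vial.

```bash

python3 -m jog '{"translation":[[-11.6,-14.3,5],[-11.6,-14.3,5],[-11.6,-14.3,5],[-11.6,-14.3,5],[-11.6,-14.3,5]],"dr":[[0,0,0],[0,0,0],[0,0,0],[0,0,0],[0,0,0]],"gripper":[5,5,5,5,5]}' 10 >/dev/null
python3 d.py .4425 .1519 .09 0
python3 - <<'E'
from h import *
a=proj('top',[.565,.34,0]);b=proj('top',[.595,.34,0]);print('const-y dir',b-a)
crop('top',150,200,80,60,8,'pics/b1.png')
s=manip.snapshot('side');cv2.imwrite('pics/s1.png',cv2.resize(s[80:320,120:320,::-1],None,fx=3,fy=2.5))
E
```

```text
shift [-0.16 -0.2   6.14] turn [ 0.  -0.1 -0. ] t 1.45 w 5.01
const-y dir [  0.77585823 -11.84733019]
```

View pics/s1.png

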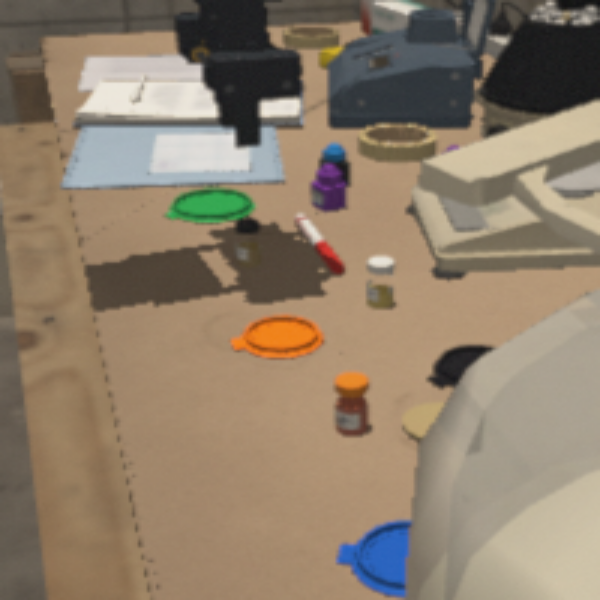

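The fingers are right above the black vial (crop x≈247 for both). I descend, grip and lift.

```bash

python3 -m jog '{"translation":[[-0.2,-0.2,5],[-0.2,-0.2,9],[-0.2,-0.2,12],[-0.2,-0.2,13.6],[-0.2,-0.2,13.6]],"dr":[[0,0,0],[0,0,0],[0,0,0],[0,0,0],[0,0,0]],"gripper":[5,5,5,5,5]}' 10
python3 -m jog '{"translation":[[0,0,0],[0,0,0],[0,0,0],[0,0,0],[0,0,0]],"dr":[[0,0,0],[0,0,0],[0,0,0],[0,0,0],[0,0,0]],"gripper":[1.5,1.5,1.5,1.5,1.5]}' 10
python3 -m jog '{"translation":[[0,0,-3],[0,0,-7],[0,0,-11],[0,0,-11],[0,0,-11]],"dr":[[0,0,0],[0,0,0],[0,0,0],[0,0,0],[0,0,0]],"gripper":[1.5,1.5,1.5,1.5,1.5]}' 10
python3 d.py .561 -.1052 .13 0
python3 - <<'E'
from h import *
s=manip.snapshot('side');cv2.imwrite('pics/s2.png',cv2.resize(s[80:320,120:320,::-1],None,fx=3,fy=2.5))
# trays from masks: circle fit by minEnclosing of body without tab -> use distance transform maximum
im=cv2.imread('pics/top0.png');hsv=cv2.cvtColor(im,cv2.COLOR_BGR2HSV)
for k,a,b,box in(('or',(3,170,150),(18,255,255),(235,220,45,45)),('bk',(0,0,0),(180,255,50),(275,168,45,45)),('bl',(98,150,60),(122,255,255),(355,222,45,45)),('gr',(60,120,50),(85,255,255),(100,210,50,55))):
    x,y,w,h=box;m=cv2.inRange(hsv,a,b)[y:y+h,x:x+w];m=cv2.morphologyEx(m,cv2.MORPH_OPEN,cv2.getStructuringElement(2,(11,11)))
    M=cv2.moments(m,True);c=(x+M['m10']/M['m00'],y+M['m01']/M['m00']);print(k,c,M['m00'],ray('top',c,.006)[:2].round(4))
E
```

```text
clock: 2.17
ee_pos: [0.4424, 0.1527, 0.0153]
tool_rot: [-0.001, 1.0, -0.0, -0.001]
contact_force: [-0.7, -0.1, 1.2]
grip_width: 0.565
grip_force: 0.0
clock: 2.8
ee_pos: [0.4436, 0.1518, 0.016]
tool_rot: [-0.0, 1.0, 0.0, 0.0]
contact_force: [-1.1, 0.4, 6.2]
grip_width: 0.254
grip_force: 10.0
clock: 3.42
ee_pos: [0.4428, 0.1516, 0.1248]
tool_rot: [-0.0, 1.0, -0.0, -0.001]
contact_force: [0.1, 0.1, -0.8]
grip_width: 0.254
grip_force: 10.0
shift [-11.81 -25.68  -0.54] turn [-0.  -0.1  0. ] t 3.42 w 2.23
or (255.7297794117647, 240.87316176470588) 544.0 [ 0.4315 -0.0071]Traceback (most recent call last):
  File "<stdin>", line 7, in <module>
ZeroDivisionError: float division by zero
```

View pics/s2.png

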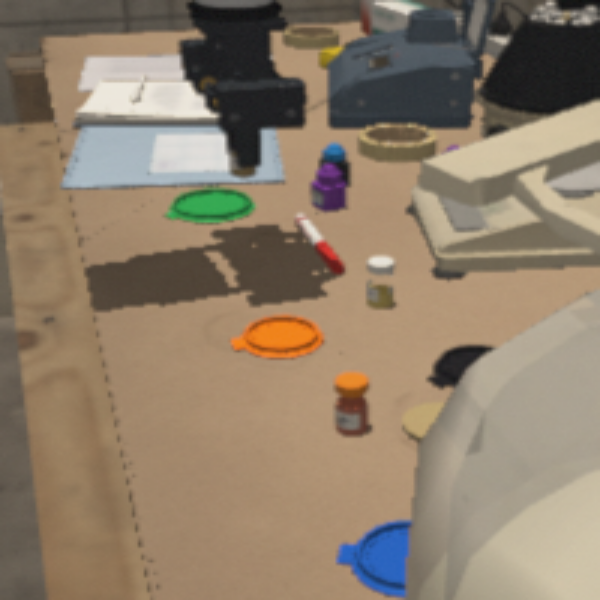

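The vial is held: the width reads 22 mm and it shows under the fingers at (243,170). I carry it to the black tray.

```bash

python3 -m jog '{"translation":[[-2.4,-5.2,-0.5],[-4.8,-10.3,-0.5],[-7.2,-15.5,-0.5],[-9.6,-20.6,-0.5],[-11.9,-25.7,-0.5]],"dr":[[0,0,0],[0,0,0],[0,0,0],[0,0,0],[0,0,0]],"gripper":[1.5,1.5,1.5,1.5,1.5]}' 10 >/dev/null
python3 -m jog '{"translation":[[0,0,0],[0,0,0]],"dr":[[0,0,0],[0,0,0]],"gripper":[1.5,1.5]}' 10 
python3 d.py .562 -.105 .0205 0
python3 - <<'E'
from h import *
crop('top',245,150,100,75,8,'pics/t2.png')
E
```

```text
clock: 4.35
ee_pos: [0.5617, -0.1047, 0.1292]
tool_rot: [-0.0, 1.0, 0.001, -0.001]
contact_force: [-0.2, -0.9, -0.4]
grip_width: 0.257
grip_force: 10.0
shift [-0.06 -0.04 10.87] turn [ 0.1 -0.2  0. ] t 4.35 w 2.26
```

View pics/t2.png

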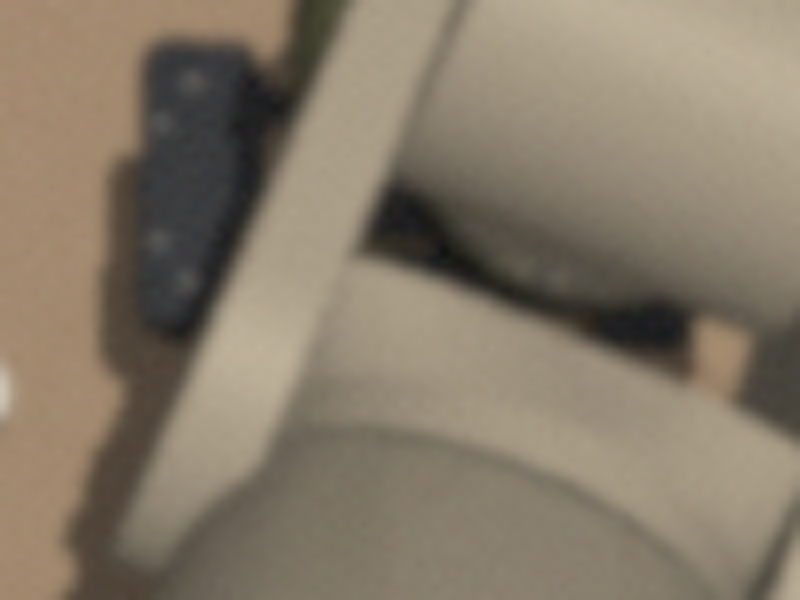

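The arm hides the tray in the top view, so I place by position.

```bash

python3 -m jog '{"translation":[[0,0,4],[0,0,8],[0,0,10],[0,0,10.85],[0,0,10.85]],"dr":[[0,0,0],[0,0,0],[0,0,0],[0,0,0],[0,0,0]],"gripper":[1.5,1.5,1.5,1.5,1.5]}' 10 
python3 -m jog '{"translation":[[0,0,0],[0,0,0],[0,0,0],[0,0,-4],[0,0,-9]],"dr":[[0,0,0],[0,0,0],[0,0,0],[0,0,0],[0,0,0]],"gripper":[4.5,4.5,4.5,4.5,4.5]}' 10
python3 -m jog '{"translation":[[3,-1,-4],[6,-2.6,-4],[9,-4,-4],[11.6,-5,-4],[11.6,-5,-4]],"dr":[[0,0,0],[0,0,0],[0,0,0],[0,0,0],[0,0,0]],"gripper":[5,5,5,5,5]}' 10
python3 d.py .4448 -.1569 .015 0
python3 - <<'E'
from h import *
crop('top',215,150,200,130,4,'pics/t3.png')
E
```

```text
clock: 5.03
ee_pos: [0.5624, -0.1045, 0.0222]
tool_rot: [-0.001, 1.0, 0.0, -0.0]
contact_force: [0.2, -1.2, -0.3]
grip_width: 0.252
grip_force: 10.0
clock: 5.65
ee_pos: [0.562, -0.1051, 0.1126]
tool_rot: [-0.0, 1.0, 0.0, -0.001]
contact_force: [0.3, -0.5, 0.3]
grip_width: 0.511
grip_force: 0.0
clock: 6.28
ee_pos: [0.4456, -0.1557, 0.1524]
tool_rot: [0.001, 1.0, -0.0, 0.0]
contact_force: [-0.2, 1.4, -0.2]
grip_width: 0.566
grip_force: 0.0
shift [ 0.08 -0.12 13.74] turn [-0.   0.  -0.1] t 6.28 w 4.99
```

View pics/t3.png

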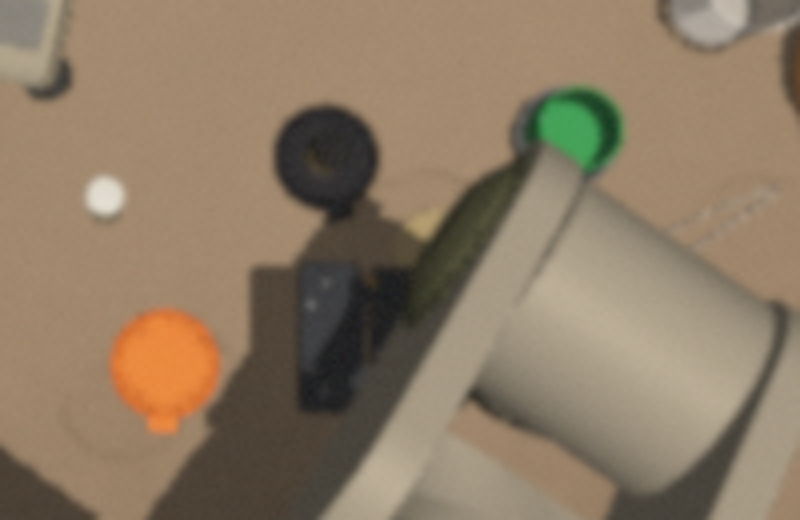

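The black vial stands upright in the black tray, at crop (330,155). Next is the orange vial.

```bash

python3 -m jog '{"translation":[[0.1,-0.1,5],[0.1,-0.1,9],[0.1,-0.1,12],[0.1,-0.1,13.7],[0.1,-0.1,13.7]],"dr":[[0,0,0],[0,0,0],[0,0,0],[0,0,0],[0,0,0]],"gripper":[5,5,5,5,5]}' 10
python3 -m jog '{"translation":[[0,0,0],[0,0,0],[0,0,0],[0,0,0],[0,0,0]],"dr":[[0,0,0],[0,0,0],[0,0,0],[0,0,0],[0,0,0]],"gripper":[1.5,1.5,1.5,1.5,1.5]}' 10
python3 -m jog '{"translation":[[0,0,-3],[0,0,-7],[0,0,-10],[0,0,-10],[0,0,-10]],"dr":[[0,0,0],[0,0,0],[0,0,0],[0,0,0],[0,0,0]],"gripper":[1.5,1.5,1.5,1.5,1.5]}' 10
python3 d.py .4315 -.007 .12 0
```

```text
clock: 6.95
ee_pos: [0.4459, -0.1558, 0.0141]
tool_rot: [-0.001, 1.0, 0.001, -0.001]
contact_force: [1.2, -0.1, 0.4]
grip_width: 0.57
grip_force: 0.0
clock: 7.58
ee_pos: [0.4457, -0.1564, 0.0154]
tool_rot: [-0.0, 1.0, -0.0, 0.0]
contact_force: [-0.0, 0.1, 4.9]
grip_width: 0.259
grip_force: 10.0
clock: 8.2
ee_pos: [0.445, -0.156, 0.114]
tool_rot: [-0.0, 1.0, 0.0, -0.001]
contact_force: [0.1, 0.1, 0.3]
grip_width: 0.255
grip_force: 10.0
shift [ 1.34 14.9  -0.58] turn [ 0.1 -0.1  0. ] t 8.2 w 2.24
```

```bash

python3 -m jog '{"translation":[[0.5,4,-0.5],[1,9,-0.5],[1.3,14.9,-0.5],[1.3,14.9,-0.5],[1.3,14.9,-0.5]],"dr":[[0,0,0],[0,0,0],[0,0,0],[0,0,0],[0,0,0]],"gripper":[1.5,1.5,1.5,1.5,1.5]}' 10 
python3 -m jog '{"translation":[[0,0,3],[0,0,7],[0,0,9],[0,0,9.75],[0,0,9.75]],"dr":[[0,0,0],[0,0,0],[0,0,0],[0,0,0],[0,0,0]],"gripper":[1.5,1.5,1.5,1.5,1.5]}' 10 
python3 -m jog '{"translation":[[0,0,0],[0,0,0],[0,0,0],[0,0,-4],[0,0,-9]],"dr":[[0,0,0],[0,0,0],[0,0,0],[0,0,0],[0,0,0]],"gripper":[4.5,4.5,4.5,4.5,4.5]}' 10
python3 -m jog '{"translation":[[-2,5,-4],[-4,10,-4],[-6,15,-4],[-8,20,-4],[-10,26,-4]],"dr":[[0,0,0],[0,0,0],[0,0,0],[0,0,0],[0,0,0]],"gripper":[5,5,5,5,5]}' 10
python3 d.py .5785 .340 .15 -3
python3 - <<'E'
from h import *
a=manip.snapshot('top')[100:260,60:310,::-1];b=manip.snapshot('side')[110:270,160:360,::-1]
cv2.imwrite('pics/t4.png',np.vstack([cv2.resize(a,(500,320),interpolation=2),cv2.resize(b,(500,280),interpolation=2)]))
E
```

```text
clock: 8.82
ee_pos: [0.4323, -0.0075, 0.1192]
tool_rot: [-0.001, 1.0, 0.0, -0.001]
contact_force: [0.2, -0.5, 0.4]
grip_width: 0.255
grip_force: 10.0
clock: 9.45
ee_pos: [0.4325, -0.008, 0.0224]
tool_rot: [0.0, 1.0, 0.0, -0.0]
contact_force: [0.3, 0.1, 0.2]
grip_width: 0.252
grip_force: 10.0
clock: 10.07
ee_pos: [0.4319, -0.0071, 0.1134]
tool_rot: [-0.0, 1.0, 0.0, -0.001]
contact_force: [0.3, -0.5, 1.2]
grip_width: 0.511
grip_force: 0.0
clock: 10.7
ee_pos: [0.5325, 0.2536, 0.1528]
tool_rot: [-0.0, 1.0, -0.0, 0.0]
contact_force: [0.9, -0.9, 1.2]
grip_width: 0.569
grip_force: 0.0
shift [-4.61  8.64  0.28] turn [-0.  0.  3.] t 10.7 w 5.02
```

View pics/t4.png

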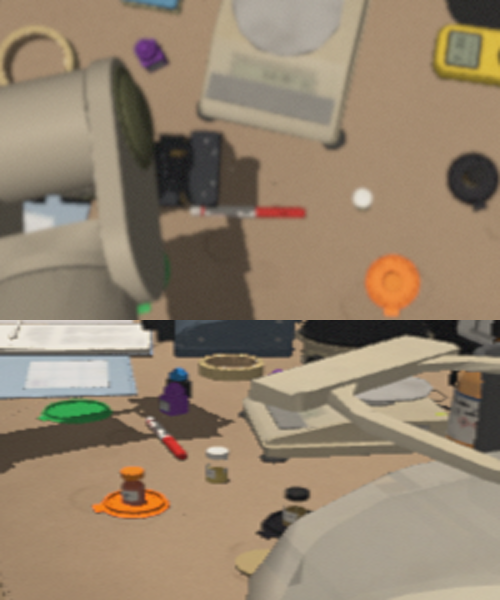

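Both vials stand upright in their trays. Now the dropper, with a 4.4 cm opening to stay clear of the purple bottle.

```bash

python3 -m jog '{"translation":[[-2,4,0],[-4.6,8.6,0.3],[-4.6,8.6,0.3],[-4.6,8.6,0.3],[-4.6,8.6,0.3]],"dr":[[0,0,3],[0,0,3],[0,0,3],[0,0,3],[0,0,3]],"gripper":[4.4,4.4,4.4,4.4,4.4]}' 10 
python3 -m jog '{"translation":[[0,0,5],[0,0,8],[0,0,11],[0,0,13.6],[0,0,13.6]],"dr":[[0,0,0],[0,0,0],[0,0,0],[0,0,0],[0,0,0]],"gripper":[4.4,4.4,4.4,4.4,4.4]}' 10
python3 -m jog '{"translation":[[0,0,0],[0,0,0],[0,0,0],[0,0,0],[0,0,0]],"dr":[[0,0,0],[0,0,0],[0,0,0],[0,0,0],[0,0,0]],"gripper":[2,2,2,2,2]}' 15
python3 -m jog '{"translation":[[0,0,-3],[0,0,-7],[0,0,-11],[0,0,-12],[0,0,-12]],"dr":[[0,0,0],[0,0,0],[0,0,0],[0,0,0],[0,0,0]],"gripper":[2,2,2,2,2]}' 15
python3 d.py .4318 -.305 .15 0
python3 - <<'E'
from h import *
crop('side',170,80,130,100,6,'pics/s5.png')
E
```

```text
clock: 11.42
ee_pos: [0.5778, 0.3369, 0.15]
tool_rot: [0.026, 1.0, -0.0, 0.0]
contact_force: [-0.4, 0.6, -0.8]
grip_width: 0.499
grip_force: 0.0
clock: 12.05
ee_pos: [0.5771, 0.337, 0.0124]
tool_rot: [0.026, 1.0, -0.001, -0.002]
contact_force: [-0.6, 0.0, -0.5]
grip_width: 0.495
grip_force: 0.0
clock: 12.68
ee_pos: [0.5786, 0.3381, 0.0151]
tool_rot: [0.026, 1.0, 0.0, 0.001]
contact_force: [-0.6, -2.3, 6.7]
grip_width: 0.33
grip_force: 15.0
clock: 13.3
ee_pos: [0.5778, 0.338, 0.1332]
tool_rot: [0.026, 1.0, -0.0, -0.0]
contact_force: [-0.4, -0.4, -1.1]
grip_width: 0.327
grip_force: 15.0
shift [ 11.25 -64.97  -1.68] turn [-0. -0. -3.] t 13.3 w 2.88
```

View pics/s5.png

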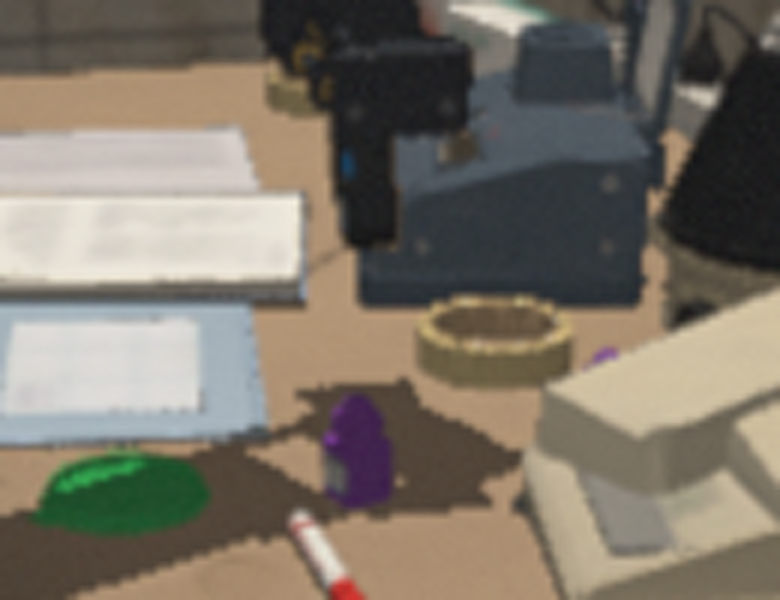

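The dropper is held (28.8 mm), and the purple bottle still stands. I carry it to the blue tray.

```bash

python3 -m jog '{"translation":[[1,-5,-1.7],[2,-11,-1.7],[3,-17,-1.7],[4,-23,-1.7],[5,-29,-1.7]],"dr":[[0,0,0],[0,0,0],[0,0,0],[0,0,0],[0,0,0]],"gripper":[2,2,2,2,2]}' 15 >/dev/null
python3 -m jog '{"translation":[[1,-6,0],[2,-12,0],[3,-18,0],[4,-24,0],[5,-29,0]],"dr":[[0,0,0],[0,0,0],[0,0,0],[0,0,0],[0,0,0]],"gripper":[2,2,2,2,2]}' 15 >/dev/null
python3 d.py .4318 -.305 .15 -3
```

```text
shift [ 1.14 -6.8  -0.11] turn [ 0.1 -0.1 -0. ] t 14.6 w 2.88
```

```bash

python3 -m jog '{"translation":[[0.6,-4,0],[1.1,-6.8,0],[1.1,-6.8,0],[1.1,-6.8,4],[1.1,-6.8,8]],"dr":[[0,0,0],[0,0,0],[0,0,0],[0,0,0],[0,0,0]],"gripper":[2,2,2,2,2]}' 15
python3 d.py .4318 -.305 .0205 -3
```

```text
clock: 15.22
ee_pos: [0.4335, -0.3018, 0.069]
tool_rot: [0.026, 1.0, 0.0, -0.0]
contact_force: [0.4, -0.0, -1.5]
grip_width: 0.324
grip_force: 15.0
shift [ 0.15 -0.33  4.85] turn [ 0.  -0.   0.1] t 15.22 w 2.85
```

Then lift off and go above the cup at about (.575,-.25).

```bash

python3 -m jog '{"translation":[[0.1,-0.3,2],[0.1,-0.3,4],[0.1,-0.3,4.8],[0.1,-0.3,4.8],[0.1,-0.3,4.8]],"dr":[[0,0,0],[0,0,0],[0,0,0],[0,0,0],[0,0,0]],"gripper":[2,2,2,2,2]}' 15
python3 -m jog '{"translation":[[0,0,0],[0,0,0],[0,0,0],[0,0,-4],[0,0,-9]],"dr":[[0,0,0],[0,0,0],[0,0,0],[0,0,0],[0,0,0]],"gripper":[5,5,5,5,5]}' 10
python3 -m jog '{"translation":[[0,5,-4],[0,10,-4],[0,15,-4],[0,20,-4],[0,25,-4]],"dr":[[0,0,0],[0,0,-3],[0,0,-3],[0,0,-3],[0,0,-3]],"gripper":[7.5,7.5,7.5,7.5,7.5]}' 15
python3 - <<'E'
from h import *
im=manip.snapshot('top');a=im[150:270,310:430,::-1]
cv2.imwrite('pics/t6.png',cv2.resize(a,(600,600),interpolation=2))
hsv=cv2.cvtColor(im,cv2.COLOR_RGB2HSV);m=cv2.inRange(hsv,(60,90,30),(88,255,255));m[:, :335]=0;m[215:]=0;m[:160]=0;m[:,385:]=0
p=cv2.findNonZero(m);(c,r)=cv2.minEnclosingCircle(p);print(c,r,cv2.boundingRect(p),ray('top',c,.048))
E
python3 d.py .575 -.249 .15 0
```

```text
clock: 15.85
ee_pos: [0.4327, -0.3062, 0.0231]
tool_rot: [0.026, 1.0, -0.0, 0.0]
contact_force: [-0.1, -0.1, -0.5]
grip_width: 0.329
grip_force: 15.0
clock: 16.48
ee_pos: [0.432, -0.3059, 0.113]
tool_rot: [0.026, 1.0, 0.001, -0.001]
contact_force: [1.1, -1.8, -0.1]
grip_width: 0.572
grip_force: 0.0
clock: 17.1
ee_pos: [0.4452, -0.0551, 0.1527]
tool_rot: [-0.0, 1.0, -0.0, 0.0]
contact_force: [0.5, -0.0, -0.8]
grip_width: 0.852
grip_force: 0.0
(358.1056213378906, 182.96478271484375) 11.290671348571777 (347, 173, 23, 21) [ 0.57423948 -0.24800333  0.048     ]
shift [-13.01 -19.9    0.21] turn [ 0.1 -0.   0.2] t 17.15 w 7.5
```

View pics/t6.png

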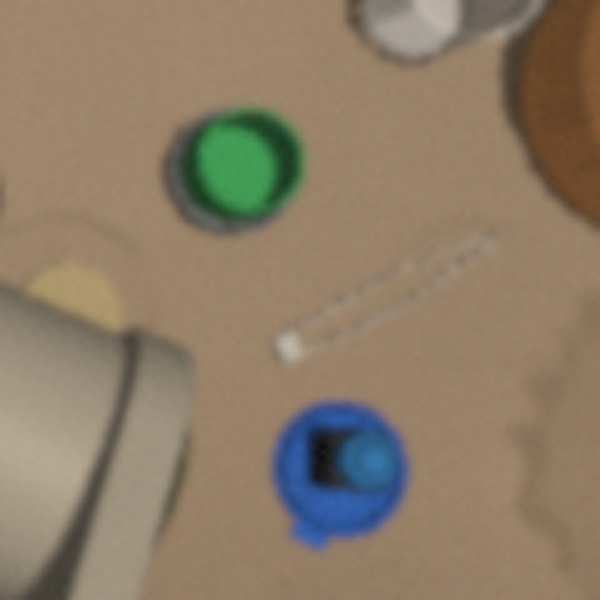

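The dropper stands in the blue tray. I check the gripper body's clearance to the brown bottle before going down on the cup.

```bash

python3 -m jog '{"translation":[[-3,-4,0],[-6,-9,0],[-9,-14,0],[-13,-19.9,0.2],[-13,-19.9,0.2]],"dr":[[0,0,0],[0,0,0],[0,0,0],[0,0,0],[0,0,0]],"gripper":[7.5,7.5,7.5,7.5,7.5]}' 15
python3 - <<'E'
from h import *
for p in((413,165),(418,150),(380,155),(388,161)):
    print(p,[ray('top',p,z)[:2].round(3) for z in(0,.05,.1,.15)])
E
python3 d.py .574 -.2495 .09 0
```

```text
clock: 17.77
ee_pos: [0.5763, -0.2586, 0.1494]
tool_rot: [0.001, 1.0, -0.0, -0.0]
contact_force: [-0.7, 0.3, -0.5]
grip_width: 0.849
grip_force: 0.0
(413, 165) [array([ 0.631, -0.402]), array([ 0.621, -0.38 ]), array([ 0.61 , -0.359]), array([ 0.6  , -0.337])]
(418, 150) [array([ 0.67 , -0.416]), array([ 0.658, -0.394]), array([ 0.646, -0.371]), array([ 0.633, -0.349])]
(380, 155) [array([ 0.655, -0.319]), array([ 0.643, -0.301]), array([ 0.632, -0.284]), array([ 0.62 , -0.266])]
(388, 161) [array([ 0.64 , -0.339]), array([ 0.629, -0.32 ]), array([ 0.618, -0.302]), array([ 0.607, -0.283])]
shift [0.23 0.91 5.94] turn [-0.  -0.  -0.1] t 17.77 w 7.48
```

The gripper body would come close to the bottle and the grey cup. A 35° turn gives clearance.

```bash

python3 -m jog '{"translation":[[0.2,0.9,0],[0.2,0.9,0],[0.2,0.9,0],[0.2,0.9,0],[0.2,0.9,0]],"dr":[[0,0,10],[0,0,20],[0,0,30],[0,0,35],[0,0,35]],"gripper":[7.5,7.5,7.5,7.5,7.5]}' 15
python3 d.py .574 -.2495 .026 -35
```

```text
clock: 18.4
ee_pos: [0.5732, -0.2459, 0.1507]
tool_rot: [0.3, 0.954, 0.0, -0.0]
contact_force: [0.9, -1.2, 0.0]
grip_width: 0.849
grip_force: 0.0
shift [-0.28 -0.25 12.47] turn [ 0.  -0.   0.1] t 18.4 w 7.48
```

```bash

python3 -m jog '{"translation":[[-0.3,-0.3,4],[-0.3,-0.3,8],[-0.3,-0.3,11],[-0.3,-0.3,12.4],[-0.3,-0.3,12.4]],"dr":[[0,0,0],[0,0,0],[0,0,0],[0,0,0],[0,0,0]],"gripper":[7.5,7.5,7.5,7.5,7.5]}' 12
python3 -m jog '{"translation":[[0,0,0],[0,0,0],[0,0,0],[0,0,0],[0,0,0]],"dr":[[0,0,0],[0,0,0],[0,0,0],[0,0,0],[0,0,0]],"gripper":[4.5,4.5,4.5,4.5,4.5]}' 12
python3 -m jog '{"translation":[[0,0,-0.3],[0,0,-0.5],[0,0,-0.7],[0,0,-0.9],[0,0,-0.9]],"dr":[[0,0,0],[0,0,0],[0,0,0],[0,0,0],[0,0,0]],"gripper":[4.5,4.5,4.5,4.5,4.5]}' 12
python3 - <<'E'
from h import *
crop('top',325,150,80,60,8,'pics/t7.png')
E
```

```text
clock: 19.02
ee_pos: [0.5741, -0.2505, 0.0263]
tool_rot: [0.3, 0.954, 0.0, -0.0]
contact_force: [0.5, -1.4, 0.0]
grip_width: 0.851
grip_force: 0.0
clock: 19.65
ee_pos: [0.5745, -0.2509, 0.0274]
tool_rot: [0.3, 0.954, -0.0, 0.001]
contact_force: [-1.6, 1.7, 5.8]
grip_width: 0.58
grip_force: 11.9
clock: 20.27
ee_pos: [0.5743, -0.2507, 0.0357]
tool_rot: [0.3, 0.954, -0.0, 0.0]
contact_force: [-0.3, -0.5, -0.5]
grip_width: 0.578
grip_force: 11.9
```

View pics/t7.png

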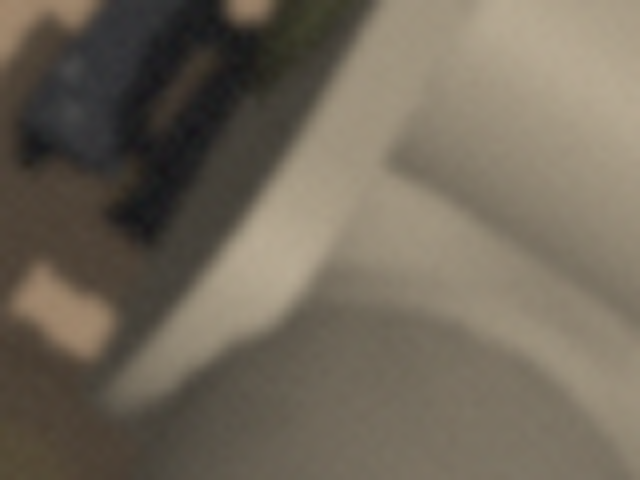

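The width reads 51 mm, which is the cup and not the bowl. The arm blocks the top view. I lift straight up.

```bash

python3 -m jog '{"translation":[[0,0,-1.5],[0,0,-3],[0,0,-5],[0,0,-8],[0,0,-11]],"dr":[[0,0,0],[0,0,0],[0,0,0],[0,0,0],[0,0,0]],"gripper":[4.5,4.5,4.5,4.5,4.5]}' 12
python3 -m jog '{"translation":[[0,0,0],[0,0,0],[0,0,0],[0,0,0]],"dr":[[0,0,-10],[0,0,-20],[0,0,-30],[0,0,-35]],"gripper":[4.5,4.5,4.5,4.5]}' 12
python3 d.py .437 .308 .145 0
```

```text
clock: 20.95
ee_pos: [0.5742, -0.2507, 0.1478]
tool_rot: [0.3, 0.954, -0.0, 0.001]
contact_force: [0.9, 0.2, 0.1]
grip_width: 0.582
grip_force: 11.9
clock: 21.45
ee_pos: [0.5743, -0.2507, 0.1469]
tool_rot: [-0.002, 1.0, -0.0, 0.001]
contact_force: [-0.8, 0.5, -0.3]
grip_width: 0.581
grip_force: 11.9
shift [13.48 55.93  0.13] turn [-0.   0.1  0.3] t 21.45 w 5.12
```

```bash

python3 -m jog '{"translation":[[1.2,5,0],[2.6,11,0],[4,17,0],[5.4,22.6,0],[6.7,28,0]],"dr":[[0,0,0],[0,0,0],[0,0,0],[0,0,0],[0,0,0]],"gripper":[4.5,4.5,4.5,4.5,4.5]}' 12 >/dev/null
python3 -m jog '{"translation":[[1.4,5.8,0],[2.8,11.6,0],[4.2,17.4,0],[5.6,23.2,0],[6.8,28,0]],"dr":[[0,0,0],[0,0,0],[0,0,0],[0,0,0],[0,0,0]],"gripper":[4.5,4.5,4.5,4.5,4.5]}' 12 >/dev/null
python3 -m jog '{"translation":[[0,0,0],[0,0,0]],"dr":[[0,0,0],[0,0,0]],"gripper":[4.5,4.5]}' 12
python3 d.py .437 .308 .0285 0
python3 - <<'E'
from h import *
a=manip.snapshot('top')[150:270,270:430,::-1];b=manip.snapshot('side')[70:190,110:270,::-1]
cv2.imwrite('pics/t8.png',np.vstack([cv2.resize(x,(400,300),interpolation=2) for x in(a,b)]))
E
```

```text
clock: 22.95
ee_pos: [0.439, 0.3089, 0.1462]
tool_rot: [-0.0, 1.0, 0.0, 0.0]
contact_force: [0.0, 0.4, 1.4]
grip_width: 0.576
grip_force: 11.9
shift [ 0.21 -0.09 11.77] turn [0. 0. 0.] t 22.95 w 5.07
```

View pics/t8.png

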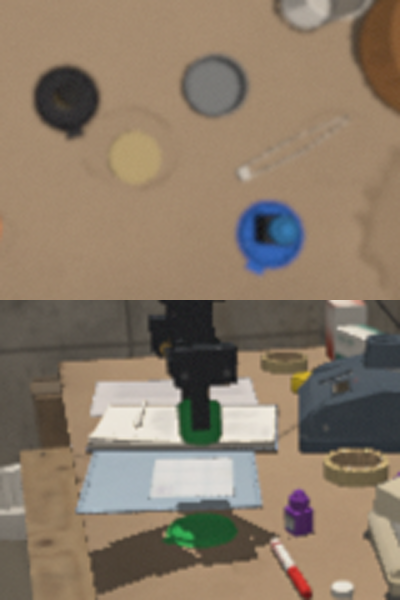

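The bowl stays upright where it was, at (213,85), and the cup hangs upright in the fingers. I lower it and release.

```bash

python3 -m jog '{"translation":[[0.2,-0.1,4],[0.2,-0.1,8],[0.2,-0.1,10.5],[0.2,-0.1,11.7],[0.2,-0.1,11.7]],"dr":[[0,0,0],[0,0,0],[0,0,0],[0,0,0],[0,0,0]],"gripper":[4.5,4.5,4.5,4.5,4.5]}' 12
python3 -m jog '{"translation":[[0,0,0],[0,0,0],[0,0,0],[0,0,-4],[0,0,-9]],"dr":[[0,0,0],[0,0,0],[0,0,0],[0,0,0],[0,0,0]],"gripper":[7.2,7.2,7.2,7.2,7.2]}' 10
python3 -m jog '{"translation":[[0,-4,-6],[0,-10,-6],[0,-16,-6],[0,-22,-6],[0,-28,-6]],"dr":[[0,0,0],[0,0,0],[0,0,0],[0,0,0],[0,0,0]],"gripper":[7.2,7.2,7.2,7.2,7.2]}' 10
python3 - <<'E'
from h import *
a=manip.snapshot('top')[150:270,90:410,::-1];b=manip.snapshot('side')[120:310,150:350,::-1]
cv2.imwrite('pics/t9.png',np.vstack([cv2.resize(a,(800,300),interpolation=2),cv2.resize(b,(800,300),interpolation=2)]))
E
```

```text
clock: 23.68
ee_pos: [0.4373, 0.3077, 0.0286]
tool_rot: [0.0, 1.0, -0.0, -0.0]
contact_force: [0.1, -0.5, 0.2]
grip_width: 0.579
grip_force: 11.9
clock: 24.3
ee_pos: [0.4364, 0.3081, 0.1192]
tool_rot: [-0.0, 1.0, -0.0, -0.001]
contact_force: [0.1, -0.2, 0.4]
grip_width: 0.819
grip_force: 0.0
clock: 24.92
ee_pos: [0.4367, 0.0264, 0.1789]
tool_rot: [-0.0, 1.0, -0.0, 0.0]
contact_force: [1.6, 0.3, 0.5]
grip_width: 0.817
grip_force: 0.0
```

View pics/t9.png

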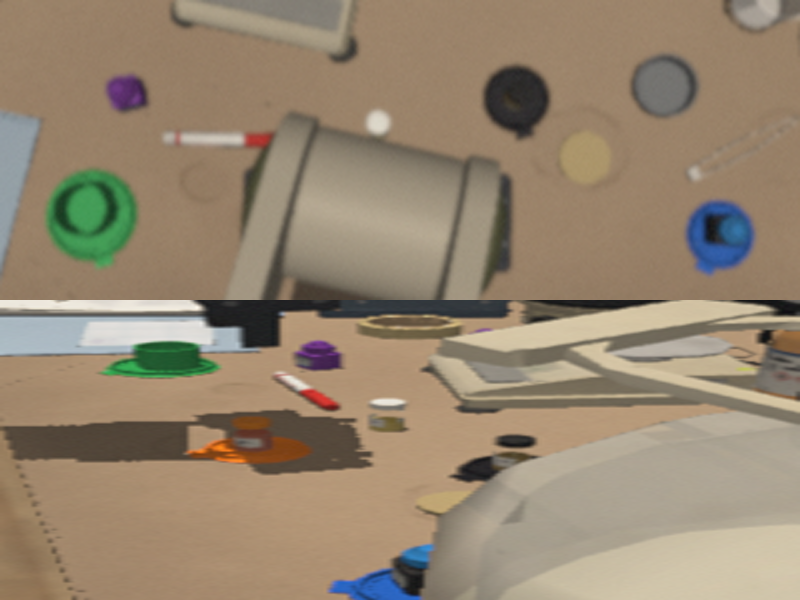

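All four parts stand upright in their trays, the bowl is in place and the robot is clear of everything. I'm handing in.

```bash
python3 -c "
from plant import manip
print(manip.job_done())"
```

```text
the job is handed in; nothing more can be done
None
```

I handed the job in at about 25 s: in the last pictures both vials, the dropper bottle and the green cup stand upright in their matching trays, and the bowl is upright where it started; the hand-in returned no verdict.

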